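Clear up after setting the trimming unit

ROBOT

A 7-joint arm with a two-finger parallel gripper is mounted at the origin on the work surface. World frame = base frame: x ahead of the robot, y to its left, z up, the work surface at z = 0. Lengths are in mm, angles in rad, forces in N, time in s.
With the tool pointing down it reaches from about 400 to 875 mm from the base axis. Payload 4.4 kg.
Tool frame: the origin (TCP) lies at the very end of the fingers, on their centre line; the grasp point (between the pads) lies 19 mm behind it; z points along the fingers, y is the direction in which the jaws open and shut (so a half turn about z gives the same grasp; the last joint's range is limited). The gripper opens to 85 mm and grips with 20 to 120 N. Pads are 22 mm wide; open, the fingers measure 114 mm over their backs; the gripper's body (76 mm by 85 mm) begins 54 mm behind the grasp point. The pads swing forward as they close: fully open they stand 13 mm farther back than shut.
Start: joints at [1.258, 0.628, 0.038, 1.517, -0.027, 0.996, -0.02], TCP at [158.824, -630.312, 231.313] pointing down, gripper open.
Joint ranges: [-3.06, 3.06], [-0.37, 2.12], [-1.25, 1.32], [0.18, 2.47], [-1.1, 4.24], [0.23, 1.98], [-2.94, 2.94]. Speed limits (rad/s): [2.57, 2.57, 3.14, 3.14, 3.14, 3.14, 3.14].

INTERFACE

Orientations are given as [roll, pitch, yaw] about the fixed x, y, z axes, in that order (R = Rz(yaw) Ry(pitch) Rx(roll)).
In Python, from cell import ctrl gives the robot as it stands.
- The arm moves only by the shell command python3 -m pendant 'ROWS'. ROWS is JSON, a list of rows, each a list of 7 numbers: the shift along the world's x, y, z in m, then the turn, a rotation vector about the world's x, y, z in rad, then the opening, from -1 (shut) to 1 (fully open). A call has 1 to 8 rows; each row is the pose to reach, as a shift and turn from the pose commanded when the call began; what a row does not reach only later rows make up. A row lasts 1/10 s, in which the tool goes at most 50 mm and 8.59 degrees, less where a joint would pass 70% of its speed; a pose out of reach is approached as far as the arm can. A call with a gripper value outside its range is refused whole. The fingers move at their own pace and stop on an object; the grip force is fixed at half the most. Time passes only in rows, so rows that repeat a pose let the fingers close. It gives the time, the measured TCP pose, the force and the opening at its end, in the units of the state.
- ctrl.read_state(): the state, without advancing time (a new reading comes with each control period).
- ctrl.get_image(name): name is "scene" or "top" or "wrist"; returns the picture (384x512x3 uint8, blue, green, red); there is no depth.
- ctrl.get_calibration(name): a dict with "fx", "fy", "cx", "cy" (pixels), "R" (3x3) and "t" (3): a world point X has camera coordinates R X + t. Camera axes: x right, y down, z forward; pixel columns grow to the right and rows downward; lengths in mm; the calibration is good to about 2 mm. A picture is of the moment at which its call begins: read the wrist's pose just before it. get_calibration takes no time and is no camera call; for the wrist camera it gives the pose at the moment of the call.
- ctrl.finish_job(): hands the job in, once; it reports no verdict.
The state is a dict: "clock": time; "qpos": joint angles; "qd": joint speeds; "tau": joint torques, N m; "eef_pos": TCP position; "tool_rot": TCP orientation; "force": force on the tool from outside, world axes, zero at the start; "torque": the same for the moment, N m; "width": finger opening in mm.
Only numpy, scipy, OpenCV 4.12 (cv2) and the standard library are available. Lean on these libraries where they do the work, as an engineer would, in place of code of your own. Each camera call takes 0.05 s, during which the arm holds its last target. There are 200 camera calls.

TASK

The trimming unit is set, so clear up: turn the tool carousel until one of its two free hooks faces the front, where the pointer on its foot is, then draw the setting gauge up out of the unit's gap and hang it by its eye on that hook. Nest the washed parts cups mouth down on the rubber mat, wholly on it and in order of size, each under the next larger one that is there, with all their rims down on the mat. Leave the spray can, the sensor box and the spanner where they are.

Things in the scene. Friction and masses are not known exactly. Their poses are not given: they have to be found in the camera images.
- trim_unit: Tracing head of an edge trimmer, fixed: white foot 200 x 140 mm; white knife block and aluminium tracing shoe, both 88 mm high, with an upright gap between them, 4.8 mm wide, 74 long, open at top and ends, floor 35 mm above the deck. Black star knob nearest the robot, red hood (115 high) on the far side. Origin: at deck level under the gap's middle; y along the gap, x across it, away from the robot.
- gauge: Setting gauge, 90 g, upright in the gap at the start. Steel blade 3 mm thick (x), 28 wide (y), 0 to 81 mm up (z); on it an aluminium head, 36 wide and 10 thick, with a hanging eye 20 wide and 28 high (88 to 116 mm up) going through it along x, and above the eye a solid grip block up to 146 mm. Origin: middle of the blade's lower end; z up the gauge.
- gauge_eye (a point): Centre of the gauge's hanging eye, 102 mm above the gauge's origin; the eye's upper edge is 14 mm above this point.
- stand: Fixed stand of the tool carousel: round dark foot, 85 mm radius and 14 high, and a post. Origin: on the post's axis at deck level. Its -x axis points to its front, the side towards the robot, marked by an aluminium pointer block on the foot.
- carousel (a joint): Turn of the carousel's head about the upright post, rad, growing anticlockwise from above, no stops, stays where it is left (friction 0.06 N m). At 0 hook_a points to the front, at 3.14 hook_b. Six hooks, every 60 degrees; hook_a and hook_b are free, the other four carry tools that stay there: at 82 mm radius, up to 46 mm wide, tops 216 mm above the deck.
- hook_a (a point): A free hook: point on its rod's axis where a tool hangs, 82 mm from the post's axis, 185 mm above the deck. The rod, 6 mm thick, runs level outward from a hub of 34 mm radius to 92 mm radius, then turns up to its end at 102 mm radius, top 200 mm above the deck. A gauge on it hangs with its eye's centre 11 mm below this point.
- hook_b (a point): The other free hook, the same, on the opposite side.
- knob (a point): Centre of the round black star knob on top of the carousel's head, on the post's axis; 52 mm in diameter over its lobes, 48 between them, from 215 to 235 mm above the deck, with a 44 mm crown up to 243 mm. Gripped from above it turns the head.
- mat: Black rubber mat, 170 x 170 mm, 4 mm thick, fixed. Origin: centre of its underside, at deck level.
- cup1: Turned-aluminium parts cup no. 1 of 5 by size (1 the smallest), standing mouth down; 32 mm outside diameter at the mouth (below), 27 at the closed end (above), 36 high, wall 2.2, closed end 3 mm thick, 40 g. Origin: centre of the mouth, at the lower edge; z points up to the closed end. Four or five of the five cups are present.
- cup2: Turned-aluminium parts cup no. 2 of 5 by size (1 the smallest), standing mouth down; 42 mm outside diameter at the mouth (below), 37 at the closed end (above), 42 high, wall 2.2, closed end 3 mm thick, 60 g. Origin: centre of the mouth, at the lower edge; z points up to the closed end. Four or five of the five cups are present.
- cup3: Turned-aluminium parts cup no. 3 of 5 by size (1 the smallest), standing mouth down; 52 mm outside diameter at the mouth (below), 47 at the closed end (above), 48 high, wall 2.2, closed end 3 mm thick, 80 g. Origin: centre of the mouth, at the lower edge; z points up to the closed end. Four or five of the five cups are present.
- cup4: Turned-aluminium parts cup no. 4 of 5 by size (1 the smallest), standing mouth down; 62 mm outside diameter at the mouth (below), 57 at the closed end (above), 54 high, wall 2.2, closed end 3 mm thick, 100 g. Origin: centre of the mouth, at the lower edge; z points up to the closed end. Four or five of the five cups are present.
- cup5: Turned-aluminium parts cup no. 5 of 5 by size (1 the smallest), standing mouth down; 72 mm outside diameter at the mouth (below), 67 at the closed end (above), 60 high, wall 2.2, closed end 3 mm thick, 130 g. Origin: centre of the mouth, at the lower edge; z points up to the closed end. Four or five of the five cups are present.
- spray_can: Bystander: steel spray can, 52 mm in diameter, 150 high; origin at its foot.
- sensor_box: Bystander: yellow and black sensor box, 50 x 75 x 48 mm; origin under its centre.
- spanner: Bystander: steel spanner, 170 mm long, lying on the deck.
Mind the look-alikes: they are no part of the job. Of the things shaped like the mat, the black one is meant.

How it is judged (in metres and radians):
On the way, in this order (a step that is already met when the one before it is completed fails the run):
1. a free hook of the carousel faces the front (((x of hook_a in the frame of stand below -0.06 m and y of hook_a in the frame of stand between -0.041 and 0.041 m and velocity of joint carousel between -0.15 and 0.15 rad/s) or (x of hook_b in the frame of stand below -0.06 m and y of hook_b in the frame of stand between -0.041 and 0.041 m and velocity of joint carousel between -0.15 and 0.15 rad/s))), for 0.2 s.
2. the gauge hangs by its eye on the free hook at the front (((x of hook_a in the frame of stand below -0.06 m and y of hook_a in the frame of stand between -0.041 and 0.041 m and horizontal distance between gauge_eye and hook_a below 0.024 m and z of gauge_eye in the frame of hook_a between -0.018 and -0.004 m and angle between gauge's own z axis and vertical below 0.25 rad and linear speed of gauge below 0.03 m/s) or (x of hook_b in the frame of stand below -0.06 m and y of hook_b in the frame of stand between -0.041 and 0.041 m and horizontal distance between gauge_eye and hook_b below 0.024 m and z of gauge_eye in the frame of hook_b between -0.018 and -0.004 m and angle between gauge's own z axis and vertical below 0.25 rad and linear speed of gauge below 0.03 m/s))), for 0.2 s.
At the end, for the whole second after the job is handed in: Gauge at rest, hanging upright (within 14 degrees) by its eye on a free hook that faces the front within 30 degrees; every cup there at rest mouth down and upright, rim on the mat and wholly on it, all centres within 22 mm of one another (nested, each under the next larger) (((x of hook_a in the frame of stand below -0.06 m and y of hook_a in the frame of stand between -0.041 and 0.041 m and horizontal distance between gauge_eye and hook_a below 0.024 m and z of gauge_eye in the frame of hook_a between -0.018 and -0.004 m and angle between gauge's own z axis and vertical below 0.25 rad and linear speed of gauge below 0.03 m/s) or (x of hook_b in the frame of stand below -0.06 m and y of hook_b in the frame of stand between -0.041 and 0.041 m and horizontal distance between gauge_eye and hook_b below 0.024 m and z of gauge_eye in the frame of hook_b between -0.018 and -0.004 m and angle between gauge's own z axis and vertical below 0.25 rad and linear speed of gauge below 0.03 m/s)) and x of cup1 in the frame of mat between -0.07 and 0.07 m and y of cup1 in the frame of mat between -0.07 and 0.07 m and z of cup1 in the frame of mat between 0.001 and 0.008 m and angle between each of cup1, cup2, cup3, cup4, cup5's own z axis and vertical below 0.08 rad and linear speed of each of cup1, cup2, cup3, cup4, cup5 below 0.02 m/s and x of cup2 in the frame of mat between -0.065 and 0.065 m and y of cup2 in the frame of mat between -0.065 and 0.065 m and z of cup2 in the frame of mat between 0.001 and 0.008 m and x of cup3 in the frame of mat between -0.06 and 0.06 m and y of cup3 in the frame of mat between -0.06 and 0.06 m and z of cup3 in the frame of mat between 0.001 and 0.008 m and x of cup4 in the frame of mat between -0.055 and 0.055 m and y of cup4 in the frame of mat between -0.055 and 0.055 m and z of cup4 in the frame of mat between 0.001 and 0.008 m and x of cup5 in the frame of mat between -0.05 and 0.05 m and y of cup5 in the frame of mat between -0.05 and 0.05 m and z of cup5 in the frame of mat between 0.001 and 0.008 m and horizontal distance between each of cup2, cup3, cup4, cup5 and cup1 below 0.022 m and horizontal distance between each of cup3, cup4, cup5 and cup2 below 0.022 m and horizontal distance between each of cup4, cup5 and cup3 below 0.022 m and horizontal distance between cup5 and cup4 below 0.022 m); the robot touches nothing.
It fails at once if the spray can is moved more than 30 mm (distance of spray_can from where it was at the start of the episode above 0.03 m).
It fails at once if the sensor box is moved more than 30 mm (distance of sensor_box from where it was at the start of the episode above 0.03 m).
It fails at once if the spanner is moved more than 30 mm (distance of spanner from where it was at the start of the episode above 0.03 m).
Of cup1, cup2, cup3, cup4, cup5 only 4 to 5 are there at a start; the rules pass over those that are not, and their reading is None.
At some moment in a run one of cup1, cup2, cup3, cup4, cup5 may be knocked a few centimetres aside while the robot is not near it.
It also fails if it takes over 208 s, if anything falls off the work surface, if the arm or the gripper's body presses on something with over 40 N, if the wrist force passes 120 N, or if a joint passes its speed limit or range.

## Working session

There is one attempt and no reset: what is moved stays moved. The work goes in short steps, Python scripts to look and compute and a shell command to move; the robot and the scene stay as the last step left them, time stands still between calls to the robot, and variables do not carry over. Pictures are saved under pics/ and viewed, about 12 in all and at most 16, crops included, and the job is handed in when it is done.

```bash
ls; mkdir -p pics; cat > h.py <<'E'
import numpy as np, cv2
from cell import ctrl
def pix2plane(cal,u,v,z):
    R=np.array(cal["R"]);t=np.array(cal["t"])
    d=R.T@np.array([(u-cal["cx"])/cal["fx"],(v-cal["cy"])/cal["fy"],1]); c=-R.T@t
    return c+d*(z-c[2])/d[2]
def proj(cal,X):
    p=np.array(cal["R"])@np.array(X,float)+np.array(cal["t"]); return np.array([cal["fx"]*p[0]/p[2]+cal["cx"],cal["fy"]*p[1]/p[2]+cal["cy"]])
def snap(name,fn):
    cal=ctrl.get_calibration(name); im=np.array(ctrl.get_image(name)); cv2.imwrite("pics/"+fn,im); return im,cal
E
python3 - <<'E'
from h import *
for n in("top","scene"):
    im,c=snap(n,n+"0.png"); print(n,c)
a=cv2.imread("pics/top0.png");b=cv2.imread("pics/scene0.png")
cv2.imwrite("pics/top0b.png",cv2.resize(a,(800,600),interpolation=2))
cv2.imwrite("pics/scene0b.png",cv2.resize(b,(800,600),interpolation=2))
print(ctrl.read_state())
E
```

```text
pics
top {'fx': 490.2092146282311, 'fy': 490.2092146282311, 'cx': 262.19350268900877, 'cy': 189.21294029027555, 'R': array([[ 0.01785498, -0.99975076,  0.01340252],
       [-0.98268562, -0.02001951, -0.18419605],
       [ 0.18441845, -0.00988165, -0.98279814]]), 't': array([ -37.34396167,  484.27808731, 1484.45538422])}
scene {'fx': 417.6938500359914, 'fy': 417.6938500359914, 'cx': 261.3143042771498, 'cy': 188.3692889980461, 'R': array([[-0.42044248,  0.9073062 ,  0.00485576],
       [ 0.66298477,  0.31086959, -0.68103693],
       [-0.61941853, -0.28311756, -0.73223297]]), 't': array([ 232.20550635, -209.38417026, 1467.00372676])}
{'clock': 0.1, 'qpos': array([ 1.2581958 ,  0.62926213,  0.03843127,  1.5182746 , -0.02698808,
        0.99634202, -0.02001539]), 'qd': array([-4.01857652e-04, -2.80785822e-03, -2.82133711e-04, -4.10896460e-03,
        5.37283710e-05,  5.52045565e-04,  6.45399162e-04]), 'tau': array([ 3.87175212e-03, -5.64525568e+01,  1.23059101e+00, -1.93970311e+01,
        1.13092331e-02,  5.39402885e-03, -1.98862682e-05]), 'eef_pos': array([ 158.68850056, -629.73372531,  230.47321498]), 'tool_rot': array([-3.13982426e+00,  2.10093728e-05,  2.46802409e-01]), 'force': array([-0.1177881 , -0.19695526, -0.11141284]), 'torque': array([ 0.02241203,  0.0203233 , -0.01264144]), 'width': 85.73616868928288}
```

View pics/top0b.png

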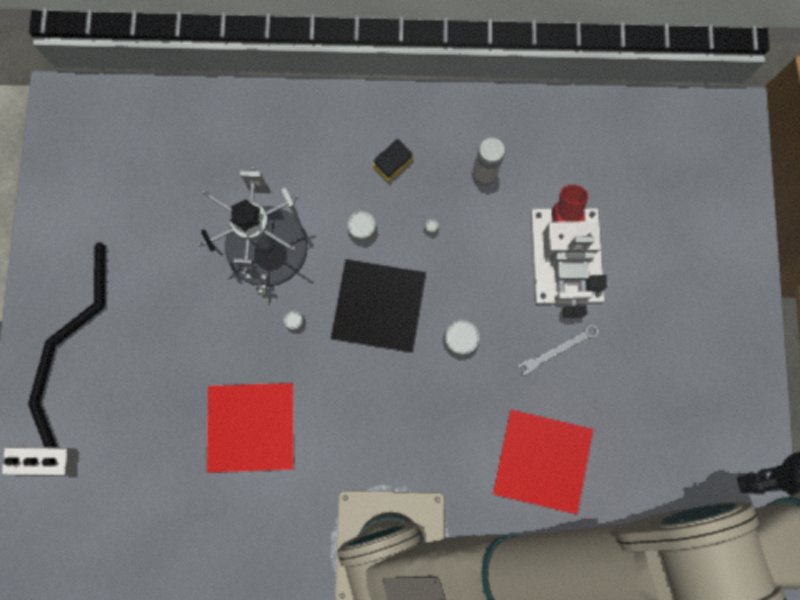

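View pics/scene0b.png

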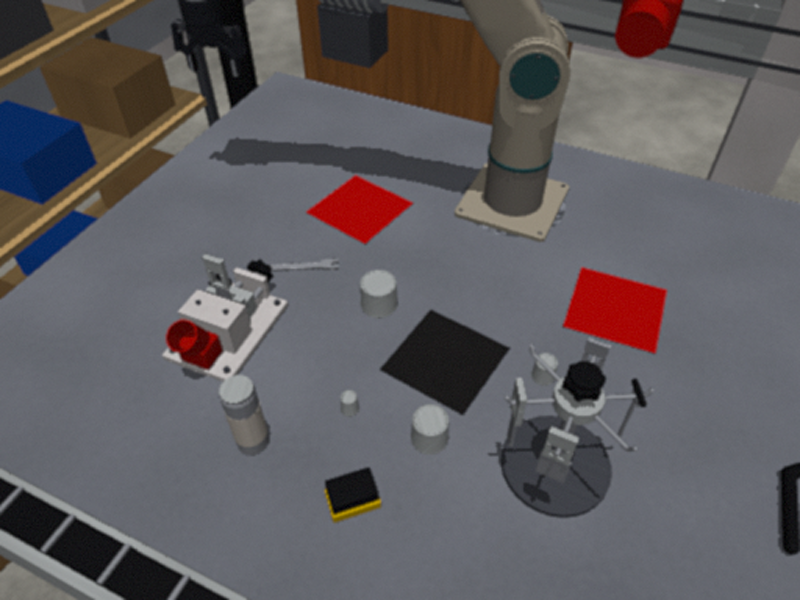

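The top view shows four cups at about (362,225), (431,227), (293,320) and (461,338). The black mat is at (378,306), and the two red squares are look-alikes. The carousel is at (245,214) and the trim unit at (570,255). The scene view agrees. Next I'll measure these and enlarge the carousel and unit.

```bash
python3 - <<'E'
from h import *
a=cv2.imread("pics/top0.png");c=ctrl.get_calibration("top")
g=cv2.cvtColor(a,cv2.COLOR_BGR2GRAY); s=cv2.cvtColor(a,cv2.COLOR_BGR2HSV)
# cups
m=((g>165)).astype(np.uint8)
for (u,v) in [(362,225),(431,227),(293,320),(461,338),(490,150)]:
    u/=1.5625;v/=1.5625
    r=26; x0,y0=int(u-r),int(v-r); sub=m[y0:y0+2*r,x0:x0+2*r]
    n,l,st,ce=cv2.connectedComponentsWithStats(sub); k=1+np.argmax(st[1:,4])
    w,h,A=st[k][2:]; cu,cv_=ce[k]+[x0,y0]
    p=pix2plane(c,cu,cv_,48); 
    print("cup",(cu,cv_),w,h,A,p, "w mm",w*np.linalg.norm(pix2plane(c,cu+1,cv_,48)-p))
m=((g<60)).astype(np.uint8)
n,l,st,ce=cv2.connectedComponentsWithStats(m)
for k in range(1,n):
    if st[k][4]>200:
        cn,_=cv2.findContours((l==k).astype(np.uint8),0,2); r=cv2.minAreaRect(cn[0]); 
        print("dark",st[k],r, pix2plane(c,*ce[k],4)[:2],[pix2plane(c,*q,4)[:2].round() for q in cv2.boxPoints(r)])
A=cv2.resize(a[100:200,120:210],(540,600),interpolation=cv2.INTER_CUBIC)[:, :400] if 0 else cv2.resize(a[105:200,122:205],None,fx=4.8,fy=4.8,interpolation=2)
B=cv2.resize(a[110:210,330:395],None,fx=4.8,fy=4.8,interpolation=2)
out=np.zeros((480,A.shape[1]+B.shape[1],3),np.uint8); out[:A.shape[0],:A.shape[1]]=A; out[:B.shape[0],A.shape[1]:]=B
print(A.shape,B.shape); cv2.imwrite("pics/crop1.png",out)
E
```

```text
cup (np.float64(230.83076923076922), np.float64(143.23076923076923)) 16 16 195 [630.53141839  73.92341431  48.        ] w mm 50.64446819098105
cup (np.float64(275.84615384615387), np.float64(144.03846153846155)) 6 5 26 [630.97406341 -68.7406879   48.        ] w mm 19.034153362061055
cup (np.float64(187.02777777777777), np.float64(204.47222222222223)) 11 10 72 [431.68483793 203.34069311  48.        ] w mm 33.92658513222945
cup (np.float64(295.43870967741935), np.float64(215.2967741935484)) 20 20 310 [ 404.57018894 -132.1325873    48.        ] w mm 61.800719445271795
cup (np.float64(314.55828220858893), np.float64(95.06134969325153)) 15 14 163 [ 797.7636272 -191.9550672   48.       ] w mm 48.61939543144506
dark [  19    7  473   28 7004] ((255.02398681640625, 20.489883422851562), (472.3655700683594, 16.76011848449707), 1.3606890439987183) [1079.74232572    8.4264794 ] [array([1050.,  809.]), array([1112.,  815.]), array([1111., -809.]), array([1049., -804.])]
dark [ 491   38   21  152 2285] ((501.0, 113.5), (20.0, 151.0), 0.0) [ 784.49382507 -826.45620541] [array([ 508., -767.]), array
[... 1042 characters left out ...]
166   60   59 2661] ((241.54054260253906, 195.2567596435547), (52.443275451660156, 51.29248809814453), 9.462322235107422) [471.38688698  36.47181974] [array([402., 131.]), array([567., 110.]), array([542., -58.]), array([378., -34.])]
dark [471 289  41  35 709] ((491.0, 306.0), (34.0, 40.0), 90.0) [ 136.58936514 -755.83315922] [array([ 191., -683.]), array([ 193., -808.]), array([  90., -800.]), array([  88., -676.])]
dark [423 322  49  14 335] ((446.9054260253906, 327.93243408203125), (8.055550575256348, 49.48409652709961), 80.53767395019531) [  71.82691792 -597.15123956] [array([  71., -524.]), array([  98., -676.]), array([  74., -678.]), array([  47., -527.])]
(456, 398, 3) (480, 312, 3)
```

View pics/crop1.png

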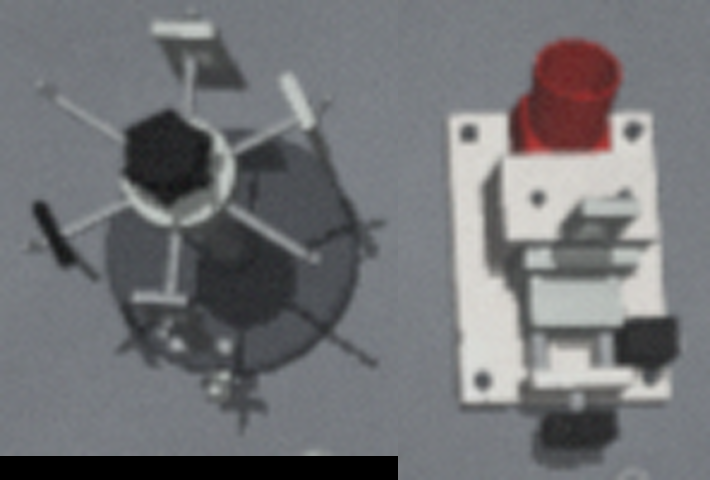

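Crop, with 4.8x px: the free hooks are at lower right (315,258) and upper left (45,88), and a tool faces front at (160,298). The gauge's grip shows at (608,212) in the right-hand panel. The pointer should be near (215,380). I'll compute positions next.

```bash
python3 - <<'E'
from h import *
c=ctrl.get_calibration("top")
def cr(x,y,z,x0=122,y0=105): return pix2plane(c,x0+x/4.8-.4,y0+y/4.8-.4,z).round(1)
print("cam",-np.array(c["R"]).T@c["t"])
print("foot",cr(231,250,14),"knobtop",cr(167,157,243))
print("hookends",cr(315,258,198),cr(45,88,198))
for q in [(175,343),(225,345),(215,383)]: print("ptr?",cr(*q,20))
def cu(x,y,z): return cr(x-398,y,z,330,110)
print("gauge top",cu(608,212,181))
print("foot corners",[cu(*q,8)[:2] for q in [(449,115),(652,113),(670,396),(462,404)]])
w=ctrl.get_calibration("wrist"); R=np.array(w["R"]);print("wristcam",-R.T@w["t"],R.round(2),w["fx"],w["cx"],w["cy"])
E
```

```text
cam [ 202.79892822  -12.97078029 1548.62260691]
foot [591.2 270.9  14. ] knobtop [587.4 268.1 243. ]
hookends [540.8 187.2 198. ] [641.8 352.9 198. ]
ptr? [525.4 303.5  20. ]
ptr? [524.8 270.4  20. ]
ptr? [499.  275.6  20. ]
gauge top [ 570.1 -345.7  181. ]
foot corners [array([ 682.5, -280.6]), array([ 687. , -419.6]), array([ 490.6, -426.3]), array([ 482.3, -287. ])]
wristcam [ 226.76098621 -613.64619451  372.63693806] [[ 0.24 -0.97 -0.  ]
 [-0.93 -0.23  0.28]
 [-0.27 -0.07 -0.96]] 319.9454883945148 261.6368723649737 197.94256464954617
```

```bash
python3 -m pendant '[[0.34,0.33,0.2,0,0,1.2,1],[0.34,0.33,0.2,0,0,1.2,1],[0.34,0.33,0.2,0,0,1.2,1],[0.34,0.33,0.2,0,0,1.2,1],[0.34,0.33,0.2,0,0,1.2,1],[0.34,0.33,0.2,0,0,1.2,1],[0.34,0.33,0.2,0,0,1.2,1],[0.34,0.33,0.2,0,0,1.2,1]]'; python3 -c "
from h import *
s=ctrl.read_state();print(s['clock'],s['eef_pos'],s['tool_rot'])"
```

```text
clock: 0.9
eef_pos: [424.1, -372.0, 387.5]
tool_rot: [-3.141, -0.0, 1.453]
force: [1.2, -0.7, -0.1]
width: 85.6
0.9 [ 424.06259526 -372.04758749  387.50374548] [-3.14113340e+00 -1.02524811e-05  1.45279033e+00]
```

```bash
python3 -m pendant '[[0.166,0.642,0.03,0,0,1.155,1],[0.166,0.642,0.03,0,0,1.155,1],[0.166,0.642,0.03,0,0,1.155,1],[0.166,0.642,0.03,0,0,1.155,1],[0.166,0.642,0.03,0,0,1.155,1],[0.166,0.642,0.03,0,0,1.155,1],[0.166,0.642,0.03,0,0,1.155,1],[0.166,0.642,0.03,0,0,1.155,1]]'
```

```text
clock: 1.7
eef_pos: [523.2, 14.9, 404.9]
tool_rot: [-3.141, -0.0, 2.606]
force: [1.2, -0.2, 0.1]
width: 85.4
```

```bash
python3 -m pendant '[[0.067,0.255,-0.005,0,0,0,1],[0.067,0.255,-0.005,0,0,0,1],[0.067,0.255,-0.005,0,0,0,1],[0.067,0.255,-0.005,0,0,0,1],[0.067,0.255,-0.005,0,0,0,1],[0.067,0.255,-0.005,0,0,0,1],[0.067,0.255,-0.005,0,0,0,1],[0.067,0.255,-0.005,0,0,0,1]]'
python3 - <<'E'
from h import *
im,c=snap("wrist","w1.png"); np.save("w1.npy",c,allow_pickle=True)
print(proj(c,[590,270,243]),proj(c,[590,270,14]),proj(c,[508,270,185]),proj(c,[500,270,20]))
cv2.imwrite("pics/w1b.png",cv2.resize(im,(800,600),interpolation=2))
E
```

```text
clock: 2.5
eef_pos: [590.4, 266.7, 399.4]
tool_rot: [-3.14, 0.0, 2.601]
force: [0.9, -0.4, 1.0]
width: 85.4
[265.63374034 180.01932871] [264.22582323 148.86265043] [225.8144701  103.69968291] [234.62199619  99.70379232]
```

View pics/w1b.png

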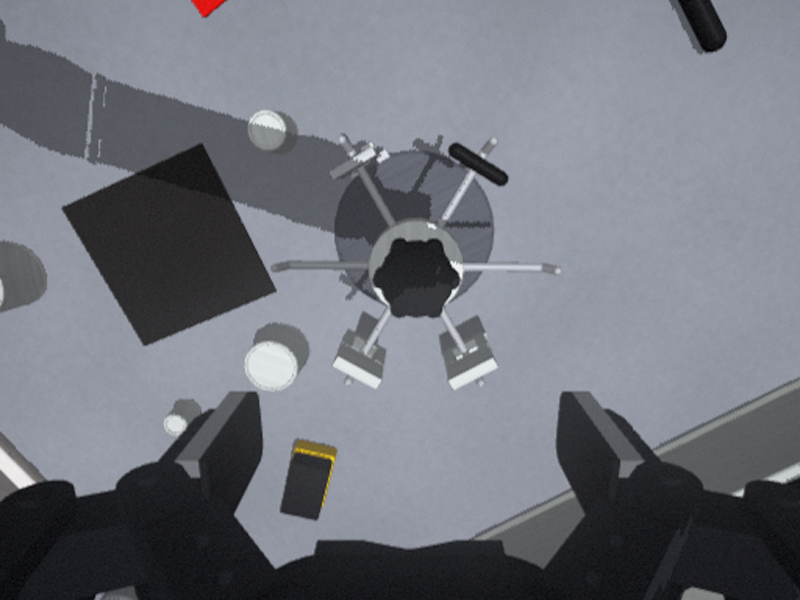

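Wrist view: knob at (417,275), the free hooks level at left (277,266) and right (555,269), and the foot's pointer near (380,155).

```bash
python3 - <<'E'
from h import *
c=np.load("w1.npy",allow_pickle=True).item(); s=1/1.5625
p=lambda u,v,z:pix2plane(c,u*s,v*s,z).round(1)
print(p(417,277,243),p(417,277,235),"foot",p(414,230,14),"ptr",p(382,156,20),"ends",p(277,266,198),p(555,269,198), "ptr from foot r=75 front", )
E
```

```text
[588.3 272.4 243. ] [589.9 271.6 235. ] foot [588.3 272.4  14. ] ptr [508.1 283.1  20. ] ends [540.1 188.1 198. ] [641.9 353.4 198. ] ptr from foot r=75 front
```

```bash
python3 -m pendant '[[-0.001,0.003,-0.05,0,0,0,1],[-0.001,0.003,-0.10,0,0,0,1],[-0.001,0.003,-0.14,0,0,0,1],[-0.001,0.003,-0.14,0,0,0,1]]'
```

```text
clock: 2.95
eef_pos: [587.2, 265.6, 254.7]
tool_rot: [-3.131, -0.004, 2.599]
force: [0.2, -1.3, -0.6]
width: 85.6
```

```bash
python3 -m pendant '[[0.002,0.005,-0.02,0,0,0,1],[0.002,0.005,-0.045,0,0,0,1],[0.002,0.005,-0.045,0,0,0,1],[0.002,0.005,-0.045,0,0,0,1]]'
```

```text
clock: 3.35
eef_pos: [592.5, 275.6, 217.2]
tool_rot: [3.14, 0.002, 2.6]
force: [0.5, -0.1, 1.1]
width: 85.3
```

```bash
python3 -m pendant '[[0,0,0,0,0,0,1],[0,0,0,0,0,0,1]]'
```

```text
clock: 3.55
eef_pos: [592.2, 276.5, 217.0]
tool_rot: [3.139, 0.002, 2.601]
force: [0.3, -0.0, -0.2]
width: 85.3
```

```bash
python3 -m pendant '[[-0.003,-0.0045,-0.008,0,0,0,1],[-0.003,-0.0045,-0.008,0,0,0,1],[-0.003,-0.0045,-0.008,0,0,0,-1],[-0.003,-0.0045,-0.008,0,0,0,-1],[-0.003,-0.0045,-0.008,0,0,0,-1],[-0.003,-0.0045,-0.008,0,0,0,-1],[-0.003,-0.0045,-0.008,0,0,0,-1],[-0.003,-0.0045,-0.008,0,0,0,-1]]'
```

```text
clock: 4.35
eef_pos: [588.8, 272.7, 207.7]
tool_rot: [3.139, 0.001, 2.602]
force: [1.6, 2.1, 5.4]
width: 45.7
```

```bash
python3 -m pendant '[[0,0,0,0,0,-0.14,-1],[0,0,0,0,0,-0.28,-1],[0,0,0,0,0,-0.42,-1],[0,0,0,0,0,-0.56,-1],[0,0,0,0,0,-0.7,-1],[0,0,0,0,0,-0.84,-1],[0,0,0,0,0,-0.98,-1],[0,0,0,0,0,-1.08,-1]]'
python3 -m pendant '[[0,0,0,0,0,0,-1],[0,0,0,0,0,0,-1],[0,0,0,0,0,0,1],[0,0,0,0,0,0,1],[0,0,0,0,0,0,1],[0,0,0,0,0,0,1],[0,0,0.05,0,0,0,1],[0,0,0.1,0,0,0,1]]'
python3 -m pendant '[[0,0,0.05,0,0,0,1],[0,0,0.1,0,0,0,1],[0,0,0.1,0,0,0,1],[0,0,0.1,0,0,0,1]]'
python3 - <<'E'
from h import *
im,c=snap("wrist","w2.png"); np.save("w2.npy",c,allow_pickle=True)
cv2.imwrite("pics/w2b.png",cv2.resize(im,(800,600),interpolation=2))
E
```

```text
clock: 5.15
eef_pos: [592.6, 274.7, 207.8]
tool_rot: [3.132, -0.007, 1.517]
force: [12.5, 6.5, -4.6]
width: 45.6
clock: 5.95
eef_pos: [587.1, 270.8, 306.5]
tool_rot: [-3.137, 0.002, 1.522]
force: [1.1, 1.1, 1.0]
width: 85.2
clock: 6.35
eef_pos: [588.4, 271.8, 408.2]
tool_rot: [3.139, -0.001, 1.522]
force: [-0.0, -0.0, -0.2]
width: 85.6
```

View pics/w2b.png

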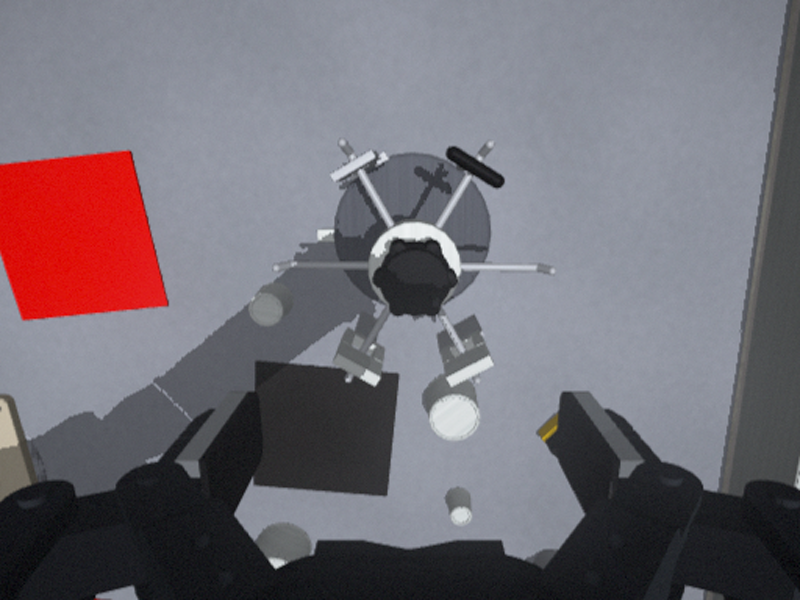

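Hook now points left at (277,267); the foot's white pointer block is at (327,236), on the same side. I'll check the angles.

```bash
python3 - <<'E'
from h import *
c=np.load("w2.npy",allow_pickle=True).item(); s=1/1.5625
p=lambda u,v,z:pix2plane(c,u*s,v*s,z).round(1)
f=p(413,231,14);k=p(416,278,240)
e=p(277,267,198);e2=p(548,269,198);q=p(327,236,18)
an=lambda a,b:np.degrees(np.arctan2(*(b-a)[[1,0]]))
print("foot",f,"knob",k,"ends",e,e2,"mid",(e+e2)/2,"ptr",q,an(f,q),"hook",an(e2,e),"rad",np.linalg.norm((q-f)[:2]))
E
```

```text
foot [593.1 273.8  14. ] knob [592.8 272.5 240. ] ends [494.  276.2 198. ] [687.9 265.1 198. ] mid [590.95 270.65 198.  ] ptr [501.6 273.6  18. ] -179.8747635229154 hook 176.72362151833718 rad 91.5002185789739
```

```bash
python3 -m pendant '[[-0.018,-0.618,0,0,0,1.653,1],[-0.018,-0.618,0,0,0,1.653,1],[-0.018,-0.618,0,0,0,1.653,1],[-0.018,-0.618,0,0,0,1.653,1],[-0.018,-0.618,0,0,0,1.653,1],[-0.018,-0.618,0,0,0,1.653,1],[-0.018,-0.618,0,0,0,1.653,1],[-0.018,-0.618,0,0,0,1.653,1]]'
```

```text
clock: 7.2
eef_pos: [575.5, -125.2, 404.8]
tool_rot: [-3.141, -0.004, 2.714]
force: [0.7, -0.8, 0.0]
width: 85.3
```

```bash
python3 -m pendant '[[-0.006,-0.221,-0.07,0,0,0.455,1],[-0.006,-0.221,-0.07,0,0,0.455,1],[-0.006,-0.221,-0.07,0,0,0.455,1],[-0.006,-0.221,-0.07,0,0,0.455,1],[-0.006,-0.221,-0.07,0,0,0.455,1],[-0.006,-0.221,-0.07,0,0,0.455,1],[-0.006,-0.221,-0.07,0,0,0.455,1],[-0.006,-0.221,-0.07,0,0,0.455,1]]'
python3 - <<'E'
from h import *
im,c=snap("wrist","w3.png"); np.save("w3.npy",c,allow_pickle=True)
s=ctrl.read_state(); print(s["eef_pos"],s["tool_rot"],proj(c,[570,-346,181])*1.5625)
cv2.imwrite("pics/w3b.png",cv2.resize(im,(800,600),interpolation=2))
E
```

```text
clock: 8.0
eef_pos: [571.2, -342.1, 336.4]
tool_rot: [3.14, -0.001, -3.118]
force: [-0.8, 0.1, -0.1]
width: 85.5
[ 571.41440402 -342.00238667  336.91058106] [ 3.14037507e+00 -9.94231517e-05 -3.11799395e+00] [403.18098787 283.98274024]
```

View pics/w3b.png

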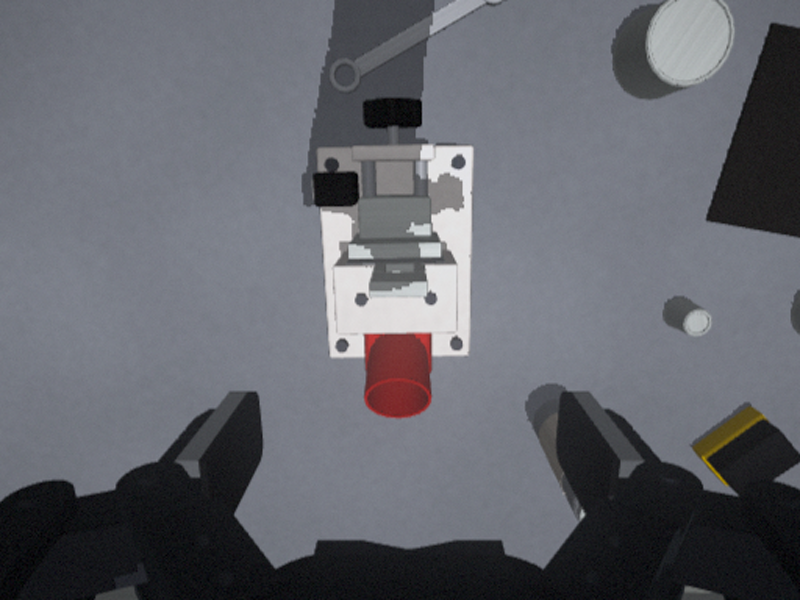

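Gauge's grip top at (399,287), cols 371–427, standing between shoe and block.

```bash
python3 - <<'E'
from h import *
c=np.load("w3.npy",allow_pickle=True).item(); s=1/1.5625
p=lambda u,v,z:pix2plane(c,u*s,v*s,z).round(1)
print("top",p(399,287,181),"ends",p(371,287,181),p(427,287,181),"face",p(399,281,181),p(399,295,181))
a,b=p(318,148,8),p(330,356,8);d,e=p(473,146,8),p(468,355,8);print(a,b,d,e,[np.degrees(np.arctan2(*(y-x)[[1,0]])) for x,y in((a,b),(d,e))])
E
```

```text
top [ 571.9 -348.5  181. ] ends [ 572.3 -365.6  181. ] [ 571.6 -331.4  181. ] face [ 568.2 -348.6  181. ] [ 577.  -348.4  181. ]
[ 487.2 -425.4    8. ] [ 686.4 -418.8    8. ] [ 482.3 -286.6    8. ] [ 682.3 -280.     8. ] [np.float64(1.897659949043967), np.float64(1.8900748258989646)]
```

```bash
python3 -m pendant '[[0,-0.0065,-0.05,0,0,0.009,1],[0,-0.0065,-0.1,0,0,0.009,1],[0,-0.0065,-0.13,0,0,0.009,1],[0,-0.0065,-0.13,0,0,0.009,1],[0,-0.0065,-0.13,0,0,0.009,1]]'
```

```text
clock: 8.55
eef_pos: [572.0, -349.6, 208.2]
tool_rot: [3.142, 0.001, -3.11]
force: [-0.0, 0.0, 1.2]
width: 85.8
```

```bash
python3 -m pendant '[[0,0.001,-0.03,0,0,0,1],[0,0.001,-0.06,0,0,0,1],[0,0.001,-0.06,0,0,0,1],[0,0.001,-0.06,0,0,0,-1],[0,0.001,-0.06,0,0,0,-1],[0,0.001,-0.06,0,0,0,-1],[0,0.001,-0.06,0,0,0,-1],[0,0.001,-0.06,0,0,0,-1]]'
python3 -m pendant '[[0,0,0,0,0,0,-1],[0,0,0,0,0,0,-1]]'
```

```text
clock: 9.35
eef_pos: [572.2, -349.9, 149.0]
tool_rot: [-3.14, 0.003, -3.112]
force: [-1.3, 0.8, 5.8]
width: 35.4
clock: 9.55
eef_pos: [572.2, -349.8, 149.0]
tool_rot: [-3.14, 0.003, -3.112]
force: [0.0, 1.4, 5.7]
width: 35.1
```

```bash
python3 -m pendant '[[0,0,0.01,0,0,0,-1],[0,0,0.025,0,0,0,-1],[0,0,0.045,0,0,0,-1],[0,0,0.07,0,0,0,-1],[0,0,0.095,0,0,0,-1],[0,0,0.12,0,0,0,-1],[0,0,0.13,0,0,0,-1],[0,0,0.13,0,0,0,-1]]'
```

```text
clock: 10.35
eef_pos: [571.6, -350.0, 279.1]
tool_rot: [-3.14, 0.003, -3.112]
force: [0.1, -0.6, -1.7]
width: 34.9
```

```bash
python3 -m pendant '[[-0.01,0.04,0,0,0,-0.087,-1],[-0.02,0.08,0,0,0,-0.087,-1],[-0.03,0.12,0,0,0,-0.087,-1],[-0.04,0.16,0,0,0,-0.087,-1],[-0.05,0.2,0,0,0,-0.087,-1],[-0.06,0.24,0,0,0,-0.087,-1],[-0.07,0.28,0,0,0,-0.087,-1],[-0.08,0.32,0,0,0,-0.087,-1]]'
python3 -m pendant '[[-0.01,0.04,0,0,0,0,-1],[-0.02,0.08,0,0,0,0,-1],[-0.03,0.12,0,0,0,0,-1],[-0.04,0.16,0,0,0,0,-1],[-0.045,0.2,0,0,0,0,-1],[-0.05,0.24,0,0,0,0,-1],[-0.052,0.28,0,0,0,0,-1],[-0.052,0.303,0,0,0,0,-1]]'
python3 -m pendant '[[0,0,0,0,0,0,-1],[0,0,0,0,0,0,-1],[0,0,0,0,0,0,-1]]'
```

```text
clock: 11.15
eef_pos: [489.3, -28.6, 275.9]
tool_rot: [-3.141, -0.002, 3.084]
force: [1.2, 0.4, 0.0]
width: 35.0
clock: 11.95
eef_pos: [437.2, 276.3, 276.1]
tool_rot: [3.141, -0.002, 3.088]
force: [-0.3, 0.0, -0.1]
width: 35.1
clock: 12.25
eef_pos: [438.9, 271.4, 276.1]
tool_rot: [-3.139, -0.001, 3.082]
force: [0.1, -0.5, -1.9]
width: 35.0
```

```bash
python3 -m pendant '[[0.006,0.005,-0.03,0,0,0,-1],[0.006,0.005,-0.06,0,0,0,-1],[0.006,0.005,-0.074,0,0,0,-1],[0.006,0.005,-0.074,0,0,0,-1],[0.006,0.005,-0.074,0,0,0,-1]]'
python3 - <<'E'
from h import *
im,c=snap("wrist","w4.png"); im2,c2=snap("scene","s4.png"); np.save("w4.npy",[c,c2],allow_pickle=True)
s=ctrl.read_state(); print(s["eef_pos"],s["tool_rot"])
x=s["eef_pos"]; print("hook tip wrist",proj(c,[489.5,276.8,200]),proj(c,[502,276,185]),"gauge top",proj(c,x+[0,0,32]))
print("scene hook tip",proj(c2,[489.5,276.8,200]),"eye",proj(c2,x+[0,0,-12]))
u,v=proj(c2,x+[30,0,0]).astype(int)
A=im2[v-45:v+45,u-50:u+50]
out=np.zeros((600,800,3),np.uint8); out[:300,:400]=cv2.resize(im,(400,300)); out[:540,400:]=0
B=cv2.resize(A,(600,540),interpolation=2)
cv2.imwrite("pics/s4b.png",B); cv2.imwrite("pics/w4b.png",cv2.resize(im[60:300,130:400],(675,600),interpolation=2)); print(u,v)
E
```

```text
clock: 12.75
eef_pos: [445.4, 277.4, 203.2]
tool_rot: [-3.141, 0.0, 3.083]
force: [-0.2, -0.1, -0.7]
width: 34.9
[445.71880343 278.25455493 204.02300686] [3.14054584e+00 1.64105426e-03 3.08305338e+00]
hook tip wrist [267.00319049 328.74429029] [266.39707    329.70291128] gauge top [266.08882199 295.44876308]
scene hook tip [385.20653614 217.27834803] eye [389.52064212 206.36056933]
387 212
```

View pics/w4b.png

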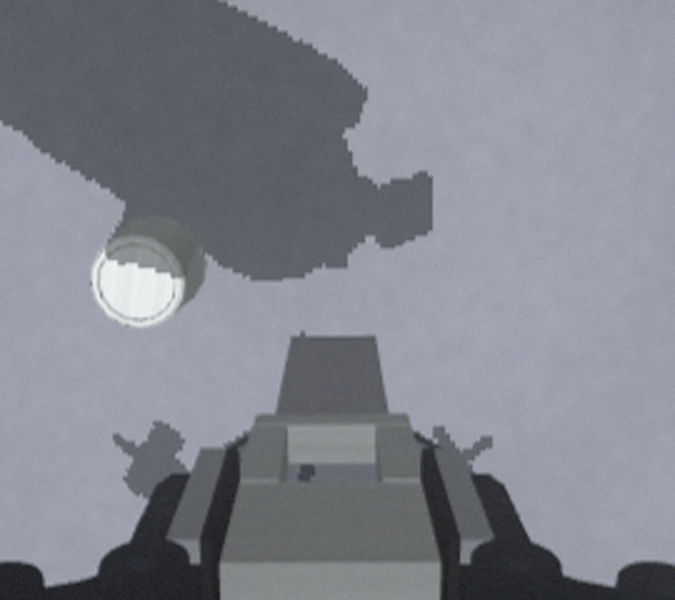

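View pics/s4b.png

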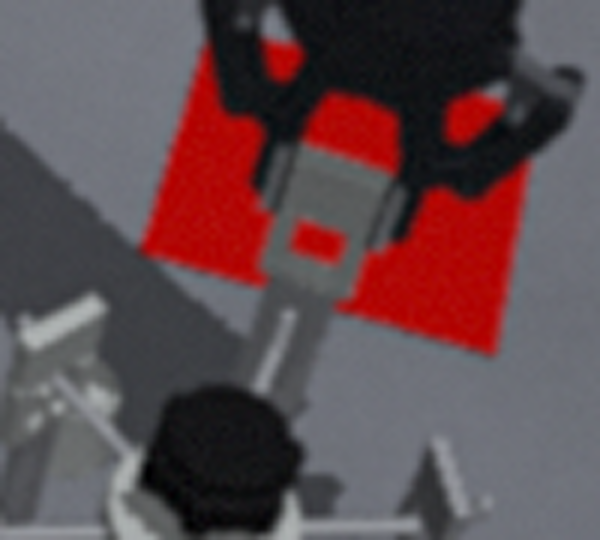

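```bash
python3 -m pendant '[[0.012,-0.0015,-0.001,0,0,0,-1],[0.024,-0.0015,-0.001,0,0,0,-1],[0.034,-0.0015,-0.001,0,0,0,-1],[0.044,-0.002,-0.001,0,0,0,-1],[0.054,-0.0025,-0.001,0,0,0,-1],[0.062,-0.0025,-0.001,0,0,0,-1],[0.062,-0.0025,-0.001,0,0,0,-1]]'
```

```text
clock: 13.55
eef_pos: [508.2, 275.6, 201.7]
tool_rot: [3.141, 0.0, 3.083]
force: [-0.5, -1.0, -0.7]
width: 34.9
```

```bash
python3 -m pendant '[[0,0,-0.005,0,0,0,-1],[0,0,-0.01,0,0,0,-1],[0,0,-0.014,0,0,0,-1],[0,0,-0.014,0,0,0,-1],[0,0,-0.014,0,0,0,-1]]'
```

```text
clock: 14.05
eef_pos: [506.7, 275.8, 187.8]
tool_rot: [-3.141, -0.0, 3.085]
force: [0.1, -0.1, -1.9]
width: 34.9
```

```bash
python3 -m pendant '[[0,0,-0.0015,0,0,0,-1],[0,0,-0.0015,0,0,0,-1]]'; python3 -m pendant '[[0,0,-0.0012,0,0,0,-1],[0,0,-0.0012,0,0,0,-1]]'
python3 - <<'E'
from h import *
im2,c2=snap("scene","s5.png"); x=ctrl.read_state()["eef_pos"]; print(x)
cv2.imwrite("pics/s5b.png",cv2.resize(im2[170:270,335:435],(600,600),interpolation=2))
print(proj(c2,[509,275.7,185]),proj(c2,[495,276,185]))
E
```

```text
clock: 14.25
eef_pos: [506.9, 275.7, 186.4]
tool_rot: [-3.142, -0.0, 3.084]
force: [0.4, 0.8, -1.1]
width: 34.9
clock: 14.45
eef_pos: [507.1, 276.1, 185.9]
tool_rot: [3.141, 0.001, 3.084]
force: [-0.3, -0.7, 3.2]
width: 35.1
[507.09972835 276.09477421 185.86123588]
[381.18318244 227.45402258] [382.81291921 223.04584635]
```

View pics/s5b.png

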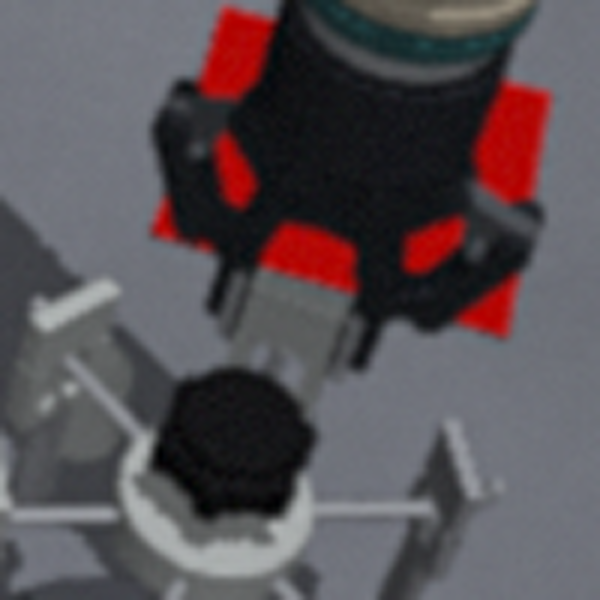

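Fz rose to 3.2 N at TCP z 186, exactly where the eye should bear on the rod, and the picture shows rod through eye (at about (265,350)). Releasing.

```bash
python3 -m pendant '[[0,0,0,0,0,0,0],[0,0,0,0,0,0,1],[0,0,0,0,0,0,1],[0,0,0,0,0,0,1],[0,0,0.02,0,0,0,1],[0,0,0.05,0,0,0,1],[0,0,0.1,0,0,0,1],[0,0,0.15,0,0,0,1]]'
python3 -m pendant '[[-0.03,-0.04,0,0,0,0,1],[-0.06,-0.08,0,0,0,0,1],[-0.06,-0.12,0,0,0,0,1],[-0.06,-0.16,0,0,0,0,1],[-0.06,-0.2,0,0,0,0,1],[-0.06,-0.22,0,0,0,0,1],[-0.06,-0.24,0,0,0,0,1],[-0.06,-0.24,0,0,0,0,1]]'
python3 - <<'E'
from h import *
im2,c2=snap("scene","s6.png"); im,c=snap("top","t6.png"); print(ctrl.read_state()["eef_pos"])
A=cv2.resize(im2[170:270,335:435],(500,500),interpolation=2);B=cv2.resize(im[120:220,160:220],(300,500),interpolation=2)
cv2.imwrite("pics/s6b.png",np.hstack([A,B]))
print(proj(c2,[507,276,174]),proj(c,[507,276,218]))
E
```

```text
clock: 15.3
eef_pos: [506.4, 275.5, 336.3]
tool_rot: [-3.141, -0.002, 3.085]
force: [1.9, 0.7, -0.4]
width: 85.7
clock: 16.1
eef_pos: [446.8, 32.8, 335.0]
tool_rot: [-3.14, -0.001, 3.079]
force: [-0.4, 1.0, 0.2]
width: 85.6
[446.92070647  36.23112874 335.32714547]
[380.48528639 229.83346778] [153.66825236 167.73716566]
```

View pics/s6b.png

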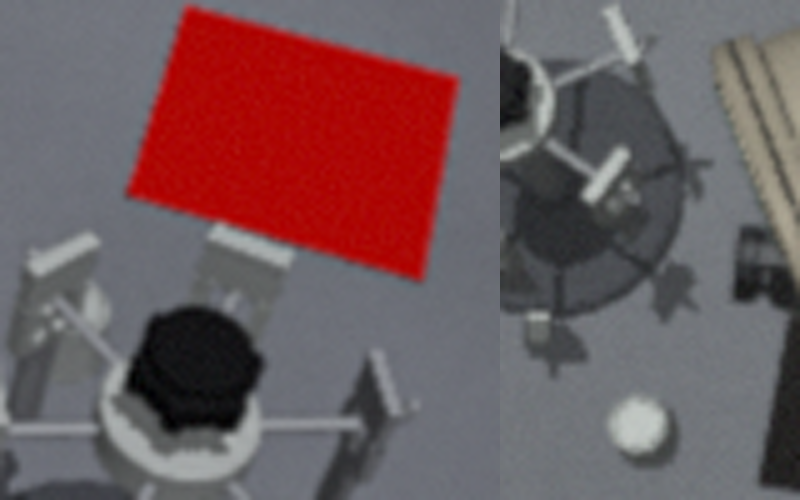

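The gauge hangs freely on the hook (left panel, (250,260)). Now the cups, with fresh positions at the right lid heights.

```bash
cat >> h.py <<'E'
H={1:36,2:42,4:54,5:60}; D={1:27,2:37,4:57,5:67}
def cup(name,k,xy,fn,win=1.6,thr=175,z0=0):
    im,c=snap(name,fn); z=H[k]+z0
    u,v=proj(c,[*xy,z]); r=np.linalg.norm(proj(c,[xy[0],xy[1]+D[k]/2,z])-[u,v]); w=int(win*r)+6
    x0,y0=max(0,int(u)-w),max(0,int(v)-w); sub=cv2.cvtColor(im,7-1)[y0:y0+2*w,x0:x0+2*w]
    n,l,st,ce=cv2.connectedComponentsWithStats((sub>thr).astype(np.uint8)); i=1+np.argmax(st[1:,4])
    cn=max(cv2.findContours((l==i).astype(np.uint8),0,2)[0],key=cv2.contourArea)
    (a,b),rr=cv2.minEnclosingCircle(cn); q=pix2plane(c,a+x0,b+y0,z)
    g=pix2plane(c,a+x0+2*rr,b+y0,z); s=ctrl.read_state()
    print("cup",k,"at",q.round(1),"diam",np.linalg.norm(g-q).round(1),"fill",st[i][4]/(np.pi*rr**2),"exp px r",r,"got",rr,"centroid",pix2plane(c,*(ce[i]+[x0,y0]),z).round(1)[:2],"tcp",s["eef_pos"].round(1),s["tool_rot"][2].round(3),s["clock"]); return q
E
python3 - <<'E'
from h import *
for k,xy in {1:(631,-69),2:(432,203),4:(630,74),5:(404,-132)}.items(): cup("top",k,xy,"t7.png")
cup("wrist",2,(432,203),"w7.png"); cup("wrist",4,(630,74),"w7.png")
E
```

```text
cup 1 at [634.5 -69.7  36. ] diam 14.3 fill 1.2094694623375852 exp px r 4.2246794428697125 got 2.2361679077148438 centroid [634.5 -69.7] tcp [446.9  36.9 335.4] 3.085 16.25
cup 2 at [433.5 204.1  42. ] diam 26.8 fill 0.9852136245080706 exp px r 5.972441791176066 got 4.328863143920898 centroid [432.6 203.8] tcp [446.9  37.2 335.4] 3.086 16.3Traceback (most recent call last):
  File "<stdin>", line 2, in <module>
  File "h.py", line 16, in cup
    n,l,st,ce=cv2.connectedComponentsWithStats((sub>thr).astype(np.uint8)); i=1+np.argmax(st[1:,4])
                                                                                ~~~~~~~~~^^^^^^^^^^
    return _wrapfunc(a, 'argmax', axis=axis, out=out, **kwds)
    return bound(*args, **kwds)
ValueError: attempt to get argmax of an empty sequence
```

```bash
python3 -m pendant '[[0.185,-0.106,-0.14,0,0,0,1],[0.185,-0.106,-0.14,0,0,0,1],[0.185,-0.106,-0.14,0,0,0,1],[0.185,-0.106,-0.14,0,0,0,1],[0.185,-0.106,-0.14,0,0,0,1],[0.185,-0.106,-0.14,0,0,0,1],[0.185,-0.106,-0.14,0,0,0,1],[0.185,-0.106,-0.14,0,0,0,1]]'
python3 - <<'E'
from h import *
cup("wrist",1,(632,-69),"w8.png")
E
```

```text
clock: 17.15
eef_pos: [631.6, -68.0, 196.0]
tool_rot: [3.14, 0.0, 3.087]
force: [-0.1, 0.2, 0.5]
width: 85.5
cup 1 at [634.6 -71.3  36. ] diam 24.7 fill 0.703116406712932 exp px r 13.93733475634604 got 12.695109367370605 centroid [637.  -70.4] tcp [631.7 -68.1 196.6] 3.087 17.2
```

```bash
python3 -m pendant '[[0.003,-0.003,-0.045,0,0,0,1],[0.003,-0.003,-0.09,0,0,0,1],[0.003,-0.003,-0.13,0,0,0,1],[0.003,-0.003,-0.16,0,0,0,1],[0.003,-0.003,-0.178,0,0,0,1],[0.003,-0.003,-0.187,0,0,0,1],[0.003,-0.003,-0.187,0,0,0,1],[0.003,-0.003,-0.187,0,0,0,-1]]'
python3 -m pendant '[[0,0,0,0,0,0,-1],[0,0,0,0,0,0,-1],[0,0,0,0,0,0,-1],[0,0,0,0,0,0,-1],[0,0,0,0,0,0,-1]]'
```

```text
clock: 18.0
eef_pos: [636.2, -73.0, 10.0]
tool_rot: [3.141, 0.003, 3.084]
force: [0.8, -0.5, -0.4]
width: 73.1
clock: 18.5
eef_pos: [635.7, -73.3, 9.4]
tool_rot: [-3.141, 0.002, 3.084]
force: [-0.5, 0.1, 5.5]
width: 27.0
```

```bash
python3 -m pendant '[[0,0,0.04,0,0,0,-1],[-0.03,0.02,0.07,0,0,0,-1],[-0.07,0.045,0.07,0,0,0,-1],[-0.11,0.07,0.07,0,0,0,-1],[-0.145,0.095,0.07,0,0,0,-1],[-0.165,0.109,0.05,0,0,0,-1],[-0.165,0.109,0.03,0,0,0,-1],[-0.165,0.109,0.015,0,0,0,-1]]'
python3 -m pendant '[[0,0,0,0,0,0,-1],[0,0,-0.006,0,0,0,-1],[0,0,-0.011,0,0,0,-1],[0,0,-0.011,0,0,0,-1]]'
```

```text
clock: 19.3
eef_pos: [469.4, 36.5, 23.0]
tool_rot: [-3.142, -0.0, 3.086]
force: [0.3, -0.1, -1.0]
width: 27.5
clock: 19.7
eef_pos: [470.8, 35.8, 13.1]
tool_rot: [3.141, 0.002, 3.084]
force: [-1.2, 1.1, 9.1]
width: 27.4
```

```bash
python3 -m pendant '[[0,0,0,0,0,0,0.2],[0,0,0,0,0,0,0.5],[0,0,0,0,0,0,0.5],[0,0,0.03,0,0,0,1],[0,0,0.08,0,0,0,1],[0,0,0.13,0,0,0,1],[0,0,0.18,0,0,0,1],[0,0,0.18,0,0,0,1]]'
python3 -m pendant '[[-0.038,0.168,0,0,0,0,1],[-0.038,0.168,0,0,0,0,1],[-0.038,0.168,0,0,0,0,1],[-0.038,0.168,0,0,0,0,1],[-0.038,0.168,0,0,0,0,1],[-0.038,0.168,0,0,0,0,1]]'
python3 - <<'E'
from h import *
cup("wrist",2,(433,204),"w9.png")
cup("wrist",1,(471,36),"w9.png",z0=4)
E
```

```text
clock: 20.5
eef_pos: [473.7, 36.8, 197.8]
tool_rot: [3.14, 0.011, 3.083]
force: [0.5, -0.4, -0.2]
width: 85.6
clock: 21.1
eef_pos: [431.5, 203.4, 191.7]
tool_rot: [-3.14, -0.001, 3.085]
force: [-0.3, -0.0, 0.1]
width: 85.3
cup 2 at [432.8 202.3  42. ] diam 36.5 fill 0.5944427057137484 exp px r 19.71855433350353 got 19.45717430114746 centroid [437.9 204.6] tcp [431.8 202.4 191.7] 3.083 21.15
cup 1 at [468.9  36.3  40. ] diam 26.5 fill 0.8359352342477399 exp px r 13.56629200593366 got 13.463011741638184 centroid [468.9  36.3] tcp [432.1 202.1 191.7] 3.082 21.2
```

```bash
python3 -m pendant '[[0.001,0,-0.045,0,0,0,1],[0.001,0,-0.09,0,0,0,1],[0.001,0,-0.13,0,0,0,1],[0.001,0,-0.155,0,0,0,1],[0.001,0,-0.17,0,0,0,1],[0.001,0,-0.178,0,0,0,1],[0.001,0,-0.178,0,0,0,1],[0.001,0,-0.178,0,0,0,-1]]'
python3 -m pendant '[[0,0,0,0,0,0,-1],[0,0,0,0,0,0,-1],[0,0,0,0,0,0,-1],[0,0,0,0,0,0,-1],[0,0,0,0,0,0,-1]]'
```

```text
clock: 22.0
eef_pos: [433.5, 203.4, 14.7]
tool_rot: [3.141, 0.001, 3.083]
force: [0.4, -0.3, 0.2]
width: 73.3
clock: 22.5
eef_pos: [433.6, 204.0, 15.3]
tool_rot: [3.141, 0.002, 3.084]
force: [-1.3, 0.5, 7.5]
width: 36.4
```

```bash
python3 -m pendant '[[0,0,0.04,0,0,0,-1],[0,-0.01,0.08,0,0,0,-1],[0.01,-0.05,0.08,0,0,0,-1],[0.02,-0.09,0.08,0,0,0,-1],[0.03,-0.13,0.08,0,0,0,-1],[0.0365,-0.168,0.08,0,0,0,-1],[0.0365,-0.168,0.08,0,0,0,-1],[0.0365,-0.168,0.07,0,0,0,-1]]'
python3 -m pendant '[[0,0,0,0,0,0,-1],[0,0,0,0,0,0,-1]]'
```

```text
clock: 23.3
eef_pos: [470.5, 34.9, 85.0]
tool_rot: [3.141, 0.003, 3.081]
force: [0.8, 1.3, -0.3]
width: 36.8
clock: 23.5
eef_pos: [468.9, 37.5, 84.0]
tool_rot: [3.141, -0.001, 3.087]
force: [0.4, 1.0, -0.1]
width: 36.4
```

```bash
python3 -m pendant '[[0.001,-0.001,-0.02,0,0,0,-1],[0.001,-0.001,-0.04,0,0,0,-1],[0.001,-0.001,-0.055,0,0,0,-1],[0.001,-0.001,-0.062,0,0,0,-1],[0.001,-0.001,-0.066,0,0,0,-1],[0.001,-0.001,-0.066,0,0,0,-1]]'
```

```text
clock: 24.1
eef_pos: [470.0, 36.1, 19.2]
tool_rot: [-3.142, 0.0, 3.086]
force: [-2.7, 0.6, 7.9]
width: 36.3
```

```bash
python3 -m pendant '[[0,0,0,0,0,0,0.2],[0,0,0,0,0,0,0.5],[0,0,0,0,0,0,0.5],[0,0,0.03,0,0,0,1],[0,0,0.08,0,0,0,1],[0,0,0.13,0,0,0,1],[0,0,0.18,0,0,0,1],[0,0,0.18,0,0,0,1]]'
python3 -m pendant '[[0.16,0.038,0,0,0,0,1],[0.16,0.038,0,0,0,0,1],[0.16,0.038,0,0,0,0,1],[0.16,0.038,0,0,0,0,1],[0.16,0.038,0,0,0,0,1],[0.16,0.038,0,0,0,0,1]]'
python3 - <<'E'
from h import *
cup("wrist",4,(630,74),"w10.png")
cup("wrist",2,(470,36),"w10.png",z0=4)
E
```

```text
clock: 24.9
eef_pos: [474.3, 35.9, 203.9]
tool_rot: [3.14, 0.011, 3.084]
force: [0.7, 0.7, -1.2]
width: 85.6
clock: 25.5
eef_pos: [629.2, 72.6, 197.2]
tool_rot: [-3.141, -0.003, 3.084]
force: [-0.9, 0.1, -0.3]
width: 85.7
cup 4 at [629.9  72.   54. ] diam 55.3 fill 0.485727141223493 exp px r 31.053607478904 got 30.083316802978516 centroid [638.9  75. ] tcp [628.9  72.4 197.5] 3.085 25.55
cup 2 at [474.5  37.   46. ] diam 30.3 fill 0.47251853258229676 exp px r 22.83722912982731 got 18.607892990112305 centroid [478.5  37.6] tcp [629.   72.3 197.9] 3.084 25.6
```

```bash
python3 -m pendant '[[0.001,0,-0.045,0,0,0,1],[0.001,0,-0.09,0,0,0,1],[0.001,0,-0.125,0,0,0,1],[0.001,0,-0.15,0,0,0,1],[0.001,0,-0.167,0,0,0,1],[0.001,0,-0.174,0,0,0,1],[0.001,0,-0.174,0,0,0,1],[0.001,0,-0.174,0,0,0,-1]]'
python3 -m pendant '[[0,0,0,0,0,0,-1],[0,0,0,0,0,0,-1],[0,0,0,0,0,0,-1],[0,0,0,0,0,0,-1]]'
```

```text
clock: 26.4
eef_pos: [632.3, 73.0, 25.6]
tool_rot: [3.141, 0.002, 3.084]
force: [-0.1, -0.0, -0.6]
width: 73.2
clock: 26.8
eef_pos: [632.9, 73.2, 26.4]
tool_rot: [3.141, 0.003, 3.084]
force: [-0.6, -0.2, 6.3]
width: 56.0
```

```bash
python3 -m pendant '[[0,0,0,0,0,0,1],[0,0,0,0,0,0,1],[-0.002,0,-0.008,0,0,0,1],[-0.002,0,-0.008,0,0,0,-1],[-0.002,0,-0.008,0,0,0,-1],[-0.002,0,-0.008,0,0,0,-1],[-0.002,0,-0.008,0,0,0,-1],[-0.002,0,-0.008,0,0,0,-1]]'
```

```text
clock: 27.6
eef_pos: [629.6, 72.8, 16.4]
tool_rot: [3.142, 0.0, 3.084]
force: [-0.5, -0.4, 2.0]
width: 56.7
```

```bash
python3 -m pendant '[[0,0,0.04,0,0,0,-1],[-0.01,0,0.085,0,0,0,-1],[-0.05,-0.01,0.09,0,0,0,-1],[-0.09,-0.02,0.09,0,0,0,-1],[-0.13,-0.03,0.09,0,0,0,-1],[-0.159,-0.0365,0.09,0,0,0,-1],[-0.159,-0.0365,0.085,0,0,0,-1],[-0.159,-0.0365,0.08,0,0,0,-1]]'
python3 -m pendant '[[0,0,0,0,0,0,-1],[0,0,0,0,0,0,-1]]'
```

```text
clock: 28.4
eef_pos: [470.8, 36.2, 96.3]
tool_rot: [3.141, 0.001, 3.084]
force: [0.7, 0.3, -1.1]
width: 56.4
clock: 28.6
eef_pos: [471.6, 36.9, 96.0]
tool_rot: [3.141, 0.001, 3.084]
force: [0.9, 0.0, -1.2]
width: 56.9
```

Down to about z 20.5.

```bash
python3 -m pendant '[[-0.001,0,-0.025,0,0,0,-1],[-0.001,0,-0.05,0,0,0,-1],[-0.001,0,-0.065,0,0,0,-1],[-0.001,0,-0.072,0,0,0,-1],[-0.001,0,-0.076,0,0,0,-1],[-0.001,0,-0.076,0,0,0,-1]]'
```

```text
clock: 29.2
eef_pos: [469.9, 36.7, 20.5]
tool_rot: [3.141, 0.001, 3.084]
force: [-0.9, -0.3, -0.0]
width: 56.9
```

```bash
python3 -m pendant '[[0,0,0,0,0,0,0.6],[0,0,0,0,0,0,1],[0,0,0,0,0,0,1],[0,0,0.03,0,0,0,1],[0,0,0.08,0,0,0,1],[0,0,0.13,0,0,0,1],[0,0,0.18,0,0,0,1],[0,0,0.18,0,0,0,1]]'
python3 -m pendant '[[-0.04,-0.168,0.01,0,0,0,1],[-0.064,-0.168,0.01,0,0,0,1],[-0.064,-0.168,0.01,0,0,0,1],[-0.064,-0.168,0.01,0,0,0,1],[-0.064,-0.168,0.01,0,0,0,1],[-0.064,-0.168,0.01,0,0,0,1],[-0.064,-0.168,0.01,0,0,0,1]]'
python3 - <<'E'
from h import *
cup("wrist",5,(404,-132),"w11.png")
cup("wrist",4,(470,36),"w11.png",z0=4)
im=cv2.imread("pics/w11.png"); cv2.imwrite("pics/w11b.png",cv2.resize(im,(800,600)))
E
```

```text
clock: 30.0
eef_pos: [473.2, 37.4, 206.0]
tool_rot: [3.14, 0.012, 3.083]
force: [0.7, 0.7, -0.3]
width: 85.4
clock: 30.7
eef_pos: [406.0, -130.6, 210.3]
tool_rot: [3.141, 0.001, 3.086]
force: [-0.4, -0.3, -0.5]
width: 85.4
cup 5 at [ 405.1 -132.9   60. ] diam 64.6 fill 0.46091515550236345 exp px r 35.77576036288698 got 34.374752044677734 centroid [ 415.7 -129.5] tcp [ 406.1 -130.4  210.3] 3.087 30.75
cup 4 at [468.4  34.8  58. ] diam 56.7 fill 0.7877261892180143 exp px r 28.939747457793736 got 28.570188522338867 centroid [468.4  34.4] tcp [ 406.1 -130.4  210.3] 3.087 30.8
```

View pics/w11b.png

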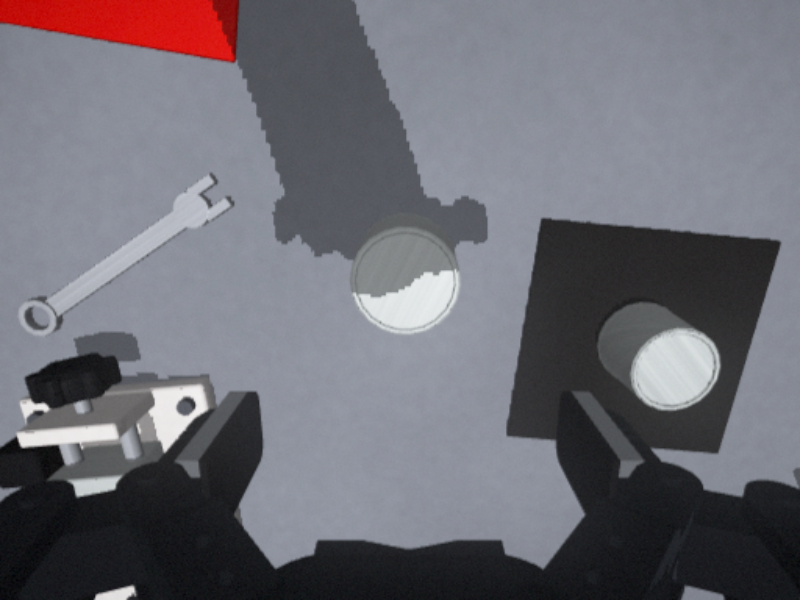

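```bash
python3 - <<'E'
from h import *
c=ctrl.get_calibration("wrist"); s=1/1.5625
p=lambda u,v,z:pix2plane(c,u*s,v*s,z).round(1)
print(p(405.5,280.5,60),p(352,281,60),p(459,281,60),"spanner",p(233,204,5),p(212,176,5), ctrl.read_state()["eef_pos"])
E
```

```text
[ 401.6 -132.8   60. ] [ 400.1 -164.8   60. ] [ 403.7 -100.8   60. ] spanner [ 354.3 -248.2    5. ] [ 335.2 -259.4    5. ] [ 406.05494024 -130.36385175  210.28124935]
```

```bash
python3 -m pendant '[[-0.0035,-0.0025,-0.045,0,0,0,1],[-0.0035,-0.0025,-0.09,0,0,0,1],[-0.0035,-0.0025,-0.12,0,0,0,1],[-0.0035,-0.0025,-0.12,0,0,0,1],[-0.0035,-0.0025,-0.12,0,0,0,1]]'
```

```text
clock: 31.3
eef_pos: [402.5, -133.0, 90.5]
tool_rot: [3.141, -0.0, 3.087]
force: [-0.1, 0.1, 1.0]
width: 85.4
```

```bash
python3 -m pendant '[[0,0,-0.02,0,0,0,1],[0,0,-0.04,0,0,0,1],[0,0,-0.06,0,0,0,1],[0,0,-0.068,0,0,0,1],[0,0,-0.068,0,0,0,1]]'
```

```text
clock: 31.8
eef_pos: [403.3, -134.1, 23.0]
tool_rot: [-3.141, 0.002, 3.085]
force: [-0.4, -0.2, 0.4]
width: 85.4
```

```bash
python3 -m pendant '[[0,0,-0.003,0,0,0,-1],[0,0,-0.003,0,0,0,-1],[0,0,-0.003,0,0,0,-1],[0,0,-0.003,0,0,0,-1],[0,0,-0.003,0,0,0,-1]]'
```

```text
clock: 32.3
eef_pos: [403.5, -134.8, 20.9]
tool_rot: [-3.14, 0.004, 3.084]
force: [-0.1, -0.5, 10.4]
width: 66.9
```

```bash
python3 -m pendant '[[0,0,0.04,0,0,0,-1],[0,0.01,0.085,0,0,0,-1],[0.015,0.05,0.09,0,0,0,-1],[0.03,0.09,0.09,0,0,0,-1],[0.05,0.13,0.09,0,0,0,-1],[0.066,0.171,0.09,0,0,0,-1],[0.066,0.171,0.09,0,0,0,-1],[0.066,0.171,0.09,0,0,0,-1]]'
python3 -m pendant '[[0,0,0,0,0,0,-1],[0,0,0,0,0,0,-1]]'
```

```text
clock: 33.1
eef_pos: [468.2, 37.9, 110.0]
tool_rot: [3.141, 0.001, 3.087]
force: [-0.3, -0.9, -2.7]
width: 67.3
clock: 33.3
eef_pos: [467.4, 35.1, 109.4]
tool_rot: [-3.141, -0.001, 3.082]
force: [0.1, 0.1, -2.0]
width: 66.7
```

```bash
python3 -m pendant '[[0.002,0.001,-0.02,0,0,0,-1],[0.002,0.001,-0.03,0,0,0,-1],[0.002,0.001,-0.04,0,0,0,-1],[0.002,0.001,-0.04,0,0,0,-1]]'
```

```text
clock: 33.7
eef_pos: [468.9, 37.1, 68.2]
tool_rot: [-3.141, -0.003, 3.084]
force: [-0.3, 0.1, -1.5]
width: 67.1
```

```bash
python3 -m pendant '[[0,0,-0.015,0,0,0,-1],[0,0,-0.028,0,0,0,-1],[0,0,-0.038,0,0,0,-1],[0,0,-0.043,0,0,0,-1],[0,0,-0.043,0,0,0,-1]]'
```

```text
clock: 34.2
eef_pos: [469.9, 37.8, 26.0]
tool_rot: [-3.141, -0.0, 3.084]
force: [0.1, -0.7, -2.0]
width: 66.8
```

```bash
python3 -m pendant '[[0,0,-0.002,0,0,0,-1],[0,0,-0.002,0,0,0,-1],[0,0,-0.002,0,0,0,1],[0,0,-0.002,0,0,0,1],[0,0,-0.002,0,0,0,1],[0,0,0.03,0,0,0,1],[0,0,0.08,0,0,0,1],[0,0,0.13,0,0,0,1]]'
python3 -m pendant '[[-0.02,-0.05,0.04,0,0,0,1],[-0.02,-0.1,0.08,0,0,0,1],[-0.02,-0.15,0.12,0,0,0,1],[-0.02,-0.2,0.15,0,0,0,1],[-0.02,-0.25,0.15,0,0,0,1],[-0.02,-0.28,0.15,0,0,0,1],[-0.02,-0.28,0.15,0,0,0,1],[-0.02,-0.28,0.15,0,0,0,1]]'
python3 - <<'E'
from h import *
im,c=snap("top","t12.png"); im2,c2=snap("scene","s12.png")
q=cup("top",5,(470,37),"t12b.png",z0=4)
cv2.imwrite("pics/t12v.png",np.hstack([cv2.resize(im[100:250,130:280],(400,400),interpolation=2),cv2.resize(im2[180:330,230:430],(400*4//3-133,400),interpolation=2)]))
cv2.imwrite("pics/t12v.png",np.hstack([cv2.resize(im[100:250,130:280],(400,400),interpolation=2),cv2.resize(im2[180:330,240:390],(400,400),interpolation=2)]))
E
```

```text
clock: 35.0
eef_pos: [469.0, 37.9, 157.3]
tool_rot: [3.141, -0.003, 3.085]
force: [2.3, -0.1, 0.6]
width: 85.2
clock: 35.8
eef_pos: [449.2, -247.5, 306.2]
tool_rot: [-3.14, 0.0, 3.076]
force: [-0.2, 0.1, -1.4]
width: 85.4
cup 5 at [469.2  38.6  64. ] diam 60.2 fill 0.9495741052289763 exp px r 10.897375061422448 got 9.791374206542969 centroid [469.7  38.4] tcp [ 449.7 -241.   306.1] 3.085 35.95
```

View pics/t12v.png

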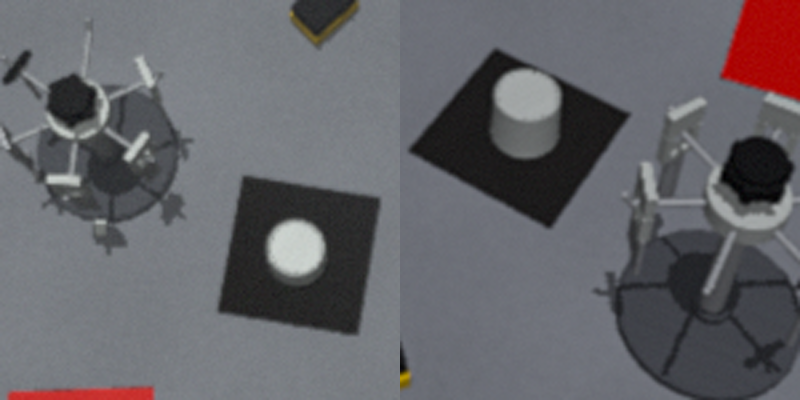

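Cup 5 sits centred and upright on the black mat at (296,250), and no other cups are left outside it. The gauge's top is at (63,180), exactly where projection puts it. The robot is clear, so I'm handing in.

```bash
python3 -c "
from cell import ctrl
print(ctrl.finish_job())"
```

```text
the job is handed in; nothing more can be done
None
```

The job is done and handed in at about 36 s on the robot clock. `finish_job` reports no verdict, so what follows is from my own checks.

- **Carousel:** I turned it about 62° clockwise by the knob, so a free hook now faces the pointer. I measured the hook about 3° off the pointer's direction; up to 30° is allowed.
- **Gauge:** I drew it up out of the gap and hung it by its eye on that hook. The eye met the rod at the expected height. In the last top view the gauge's top was within a pixel of where it was released.
- **Cups:** Cups 1, 2, 4 and 5 are nested on the black mat; cup 3 was not in the scene. The last top view puts cup 5 at (469, 39) mm and upright, close to the mat centre at (471, 36) mm.
- **Hidden cups:** Cups 1, 2 and 4 could not be seen once covered. For them I rely on their placing positions, all within about 3 mm of each other, and on the release heights, which match rims down on the mat.
- **Bystanders:** The arm stayed clear of the spray can, the sensor box and the spanner. I did not measure them again at the end.

None of the final checks failed. Two oddities came up on the way:
- One sighting of cup 2 on the mat was about 4 mm off, because half of its lid was in shadow.
- I gripped cup 4 a second time, lower down, because the first grip was too near its top.

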